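# Drop the round cast bases into their tray

### The job

One of the two drop-bottom wooden boxes on the bench holds two round plaster bases, the other holds square plinths. Empty the round bases through the hinged floor of their box into the tray directly beneath it, by drawing that box's bolt straight out by its upright knob. Do not lift the bases out over the top, and leave the square plinths in their closed box.

Things in the scene. Friction and masses are not known exactly. Their poses are not given: they have to be found in the camera images.
- hopper: Fixed wooden drop-bottom box with the round bases; its twin holds plinths. Origin: bench below its middle, +x to its bolt side (away from the robot, within 17 deg), z up. In mm: front wall ends x 65, rim z 225. Bolt knob, round wood, 22 wide, x 115 (to 119 at start), y 0, z 254 to 282, on a 12 rod. Bolt slides along +x at 2 to 4 N, stop at x 147, stays put; floor free at x 129.
- round_1: Round stepped plaster base, 44 mm across, 20 tall, 28 to 56 g. Origin: centre of its underside, z its axis. Lies in the box (inside 110 x by 120 y, walls 10) on its hinged floor, top at z 174 in the box's frame, hinged at x -55; its free edge rests on the bolt. Freed, it swings down about 65 deg by itself and stays open.
- round_2: The second round base, the same, beside the first. (A spare on the open bench is not part of the job.) The tray beneath, in the box's frame in mm: inside x -75 to 115, y -60 to 60, floor at z 10, lips to z 45.
- square_1: Square stepped plaster plinth, 42 x 42 x 20 mm, one of two that lie in the other, like-built box and must stay there. Origin: centre of its underside.

How it is judged:
By the outcome, as a careful person would: the job done as asked, in the order asked, and still so for the second after the job is handed in, with the robot touching nothing.
It also fails if it takes over 29 s, if anything falls off the work surface, if the arm or the gripper's body presses on something with over 40 N, if the wrist force passes 120 N, or if a joint passes its speed limit or range.

### The arm

A 7-joint arm with a two-finger parallel gripper is mounted at the origin on the work surface. World frame = base frame: x ahead of the robot, y to its left, z up, the work surface at z = 0. Lengths are in m, angles in rad, forces in N, time in s.
With the tool pointing down it reaches from about 0.425 to 0.875 m from the base axis. Payload 4.7 kg.
Tool frame: the origin (TCP) lies at the very end of the fingers, on their centre line; the grasp point (between the pads) lies behind it (ctrl.tcp_to_grasp is the z of the grasp point in the tool frame, in m); z points along the fingers, y is the line along which they close (so a half turn about z gives the same grasp; the last joint's range is limited). The gripper opens to 87 mm and grips with 3 to 60 N. Pads are 19 mm wide; open, the fingers measure 117 mm over their backs; the gripper's body (75 mm by 190 mm) begins 51 mm behind the grasp point.
Start: joints at [1.288, 0.321, -0.07, 1.45, 0.023, 1.371, -0.057], TCP at [0.19, -0.622, 0.223] pointing down, gripper open.
Joint ranges: [-2.86, 2.86], [-0.3, 2.09], [-1.38, 1.24], [0.06, 2.45], [-1.56, 4.7], [0.09, 2.05], [-2.69, 2.69]. Speed limits (rad/s): [2.57, 2.57, 3.14, 3.14, 3.14, 3.14, 3.14].

### API

Orientations are given as a rotation vector (axis times angle).
In Python, from bench import ctrl gives the robot as it stands.
- The arm moves only by the tool step_arm, never from a script. Its argument "targets" is a list of rows, each a list of 7 numbers: the shift along the world's x, y, z in cm, then the turn, a rotation vector about the world's x, y, z in degrees, then the opening, from 0 (shut) to 1 (fully open). A call has exactly 5 rows; each row shifts and turns the commanded pose from where the row before left it; what a row does not reach is not made up. A row lasts 1/12 s, in which the tool goes at most 41.7 mm and 7.16 degrees, less where a joint would pass 70% of its speed; a pose out of reach is approached as far as the arm can. A call with a gripper value outside its range is refused whole. The fingers move at their own pace and stop on an object; "force" is the grip in N (left out, the last holds). Time passes only in rows, so rows that do not move let the fingers close, or fill a call up. It gives the time, the measured TCP pose, the force, the opening and the grip force at its end, in the units of the state.
- ctrl.get_state(): the state, without advancing time (a new reading comes with each control period).
- ctrl.get_image(name): name is "scene" or "top"; returns (picture, depth): 400x640x3 uint8, red, green, blue; 400x640 float32, m along the optical axis (not along the pixel's ray), 0 where there is no reading.
- ctrl.camera_params(name): a dict with "intrinsics" (3x3 intrinsics, pixels), "distortion" ([k1, k2, p1, p2, k3] as OpenCV has them; the pictures are not rectified), "rvec" (rotation vector, rad) and "tvec" (3), from world to camera coordinates, as OpenCV has them. Camera axes: x right, y down, z forward; pixel columns grow to the right and rows downward; lengths in m; the calibration is good to about 2 mm. A picture is of the moment at which its call begins. camera_params takes no time and is no camera call.
- ctrl.close_job(): hands the job in; it is judged then, once.
The state is a dict: "time": time; "joint_positions": joint angles; "qd": joint speeds; "joint_torque": joint torques, N m; "position": TCP position; "tool_rot": TCP orientation; "ft_force": force on the tool from outside, world axes, zero at the start; "torque": the same for the moment, N m; "grip_width": opening from 0.0 (shut) to 1.0 (fully open); "grip_force": force on a finger pad.
Only numpy, scipy, OpenCV 4.12 (cv2) and the standard library are available. Lean on these libraries where they do the work, as an engineer would, in place of code of your own. Each camera call takes 0.05 s, during which the arm holds its last target. There are 200 camera calls.

## Working session

There is one attempt and no reset: what is moved stays moved. The work goes in short steps, Python scripts to look and compute and a tool call to move; the robot and the scene stay as the last step left them, time stands still between calls to the robot, and variables do not carry over. Pictures are saved under pics/ and viewed, at most 10 in all, crops included, and the job is handed in when it is done.

Besides the shell and the picture viewer there is one more tool, called after "Request:" as name(argument=value, ...), one argument or row to a line, values as JSON. step_arm: Moves the arm, as the interface text tells. Its arguments: {"type":"object","properties":{"targets":{"type":"array"},"force":{"type":"number"}},"required":["targets"]}

```bash
mkdir -p pics; cat > h.py <<'E'
import numpy as np, cv2
from bench import ctrl
def pts(name, d):
    p=ctrl.camera_params(name); K=np.array(p['intrinsics']);D=np.array(p['distortion'])
    R=cv2.Rodrigues(np.array(p['rvec'],float))[0];t=np.array(p['tvec'],float).ravel()
    h,w=d.shape; u,v=np.meshgrid(np.arange(w),np.arange(h))
    n=cv2.undistortPoints(np.stack([u,v],-1).reshape(-1,1,2).astype(np.float64),K,D).reshape(h,w,2)
    c=np.dstack([n[...,0]*d,n[...,1]*d,d])
    P=(c-t)@R
    P[d<=0]=np.nan
    return P
E
python3 - <<'E'
from h import *
s=ctrl.get_state(); print({k:np.round(v,3) for k,v in s.items()}, ctrl.tcp_to_grasp)
for n in ("scene","top"):
    im,d=ctrl.get_image(n); cv2.imwrite(f"pics/{n}0.png",im[...,::-1]); np.savez(f"{n}0.npz",im=im,d=d)
E
```

```text
{'time': np.float64(0.0), 'joint_positions': array([ 1.288,  0.322, -0.07 ,  1.452,  0.023,  1.371, -0.057]), 'qd': array([ 0.001, -0.   , -0.001,  0.001,  0.001,  0.001, -0.001]), 'joint_torque': array([-0.0000e+00, -4.9128e+01, -4.0400e-01, -3.1253e+01, -6.4000e-02,
        4.4000e-02,  0.0000e+00]), 'position': array([ 0.19 , -0.621,  0.221]), 'tool_rot': array([-3.105e+00, -4.640e-01,  1.000e-03]), 'ft_force': array([-0.963, -0.114, -0.103]), 'torque': array([-0.007,  0.014, -0.051]), 'grip_force': np.float64(0.0), 'grip_width': np.float64(0.994)} -0.0187
```

View pics/scene0.png

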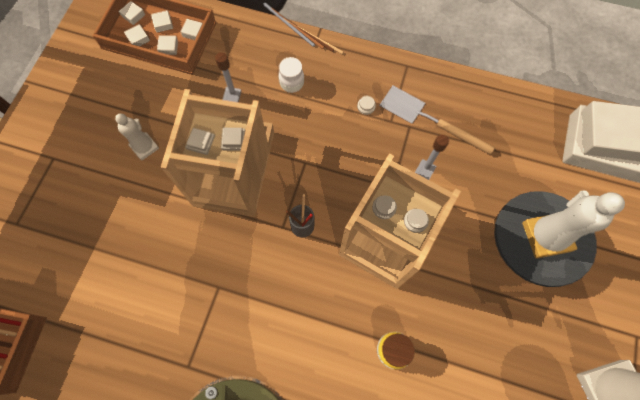

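View pics/top0.png

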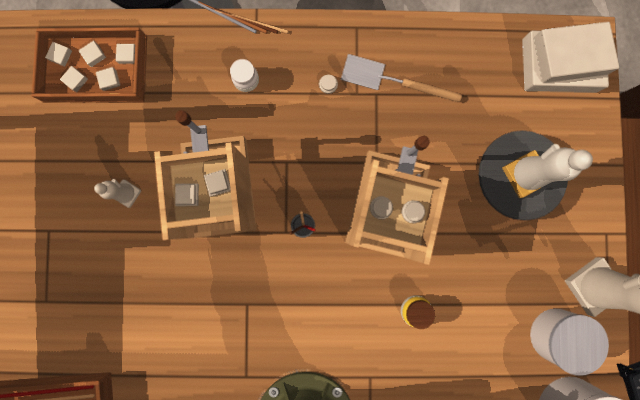

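The round bases are in the right-hand box: top (383,208) and (413,212), scene (385,206) and (417,220). Its dark knob is at top (421,143), scene (440,145). The square plinths are in the left box.

```bash
python3 - <<'E'
from h import *
for n,(a,b,c,e),(ra,rb,rc,re) in (("top",(405,440,130,165),(335,460,140,270)),("scene",(425,455,130,165),(330,470,145,290))):
    z=np.load(n+"0.npz"); P=pts(n,z['d']); im=z['im'].astype(int)
    Q=P[c:e,a:b].reshape(-1,3); C=im[c:e,a:b].reshape(-1,3)
    m=(Q[:,2]>.24)&(Q[:,2]<.31); k=Q[m]; print(n,"knob",len(k),k.min(0),k.max(0),np.median(k,0))
    t=k[k[:,2]>.276]; print(" top",len(t),t.mean(0),t.min(0),t.max(0))
    r=P[rc:re,ra:rb].reshape(-1,3); r=r[abs(r[:,2]-.225)<.006]
    q=cv2.minAreaRect((r[:,:2]*1000).astype(np.float32)); print(" rim",len(r),q,cv2.boxPoints(q).round())
    # tall things near the path/knob
    A=P.reshape(-1,3); g=A[(A[:,2]>.1)&(A[:,0]>.4)&(A[:,0]<1)&(abs(A[:,1])<.75)]
    H={}
    for p in g: 
        kk=(round(p[0]/.08),round(p[1]/.08)); H[kk]=max(H.get(kk,0),p[2])
    if n=="top":print({(round(a*.08,2),round(b*.08,2)):round(float(v),2) for (a,b),v in sorted(H.items())})
E
```

```text
top knob 169 [ 0.56502821 -0.2088986   0.25352786] [ 0.58575326 -0.18849059  0.28409277] [ 0.57441024 -0.19714572  0.28045986]
 top 130 [ 0.57533498 -0.19889646  0.28087664] [ 0.56502821 -0.2088986   0.27607568] [ 0.58575326 -0.18910897  0.28409277]
 rim 1846 ((478.54364013671875, -177.1654052734375), (139.72540283203125, 200.04505920410156), 76.35845184326172) [[ 365. -221.]
 [ 559. -269.]
 [ 592. -133.]
 [ 398.  -86.]]
{(0.4, -0.24): 0.23, (0.4, -0.16): 0.23, (0.4, -0.08): 0.23, (0.4, 0.0): 0.14, (0.4, 0.08): 0.23, (0.4, 0.16): 0.23, (0.4, 0.24): 0.23, (0.48, -0.48): 0.23, (0.48, -0.24): 0.23, (0.48, -0.16): 0.23, (0.48, -0.08): 0.23, (0.48, 0.0): 0.14, (0.48, 0.08): 0.23, (0.48, 0.16): 0.23, (0.48, 0.24): 0.23, (0.48, 0.4): 0.15, (0.56, -0.48): 0.3, (0.56, -0.24): 0.28, (0.56, -0.16): 0.28, (0.56, -0.08): 0.23, (0.56, 0.16): 0.23, (0.56, 0.24): 0.23, (0.56, 0.4): 0.11, (0.64, 0.16): 0.28, (0.64, 0.24): 0.28, (0.8, -0.64): 0.1, (0.8, -0.56): 0.1}
scene knob 222 [ 0.56384772 -0.21518707  0.2411314 ] [ 0.5872306  -0.19231833  0.28553471] [ 0.57158024 -0.20226216  0.28019744]
 top 140 [ 0.57449849 -0.20332687  0.28142645] [ 0.5644344  -0.21518707  0.27613723] [ 0.5872306  -0.19232511  0.28553471]
 rim 2066 ((478.4161376953125, -180.03648376464844), (140.50474548339844, 198.8748321533203), 76.26911163330078) [[ 365. -225.]
 [ 558. -272.]
 [ 592. -135.]
 [ 398.  -88.]]
```

Request:
step_arm(
  targets=[
    [0,0,3.5,0,0,0,1],
    [0,0,3.5,0,0,0,1],
    [0,0,3.5,0,0,0,1],
    [0,0,3.5,0,0,0,1],
    [0,0,1,0,0,0,1],
  ],
  force=20,
)

```text
time: 0.52
position: [0.1905, -0.6228, 0.3788]
tool_rot: [3.099, 0.463, 0.002]
ft_force: [-1.2, 0.5, 0.7]
grip_width: 1.001
grip_force: 0.0
```

Request:
step_arm(
  targets=[
    [2.4,2.6,0,0,0,4,1],
    [2.4,2.6,0,0,0,4,1],
    [2.4,2.6,0,0,0,4,1],
    [2.4,2.6,0,0,0,4,1],
    [2.4,2.6,0,0,0,4,1],
  ],
)

```text
time: 0.93
position: [0.3109, -0.4901, 0.3719]
tool_rot: [-2.977, -1.002, 0.001]
ft_force: [0.3, -0.7, 0.0]
grip_width: 1.001
grip_force: 0.0
```

Request:
step_arm(
  targets=[
    [2.6,2.9,0,0,0,4,1],
    [2.6,2.9,0,0,0,4,1],
    [2.6,2.9,0,0,0,4,1],
    [2.6,2.9,0,0,0,4,1],
    [2.6,2.9,0,0,0,4,1],
  ],
)

```text
time: 1.35
position: [0.4408, -0.3449, 0.3721]
tool_rot: [-2.758, -1.504, 0.001]
ft_force: [1.1, -0.8, -0.0]
grip_width: 1.0
grip_force: 0.0
```

Request:
step_arm(
  targets=[
    [2.6,2.9,0,0,0,4,1],
    [2.6,2.9,0,0,0,4,1],
    [2.6,2.9,0,0,0,4,1],
    [2.6,2.9,0,0,0,4,1],
    [2.6,2.9,0,0,0,3,1],
  ],
)

```text
time: 1.77
position: [0.5708, -0.2001, 0.3721]
tool_rot: [-2.472, -1.938, 0.001]
ft_force: [0.5, -0.6, 0.4]
grip_width: 1.002
grip_force: 0.0
```

```bash
python3 - <<'E'
from h import *
from scipy.spatial.transform import Rotation as Ro
s=ctrl.get_state(); M=Ro.from_rotvec(s['tool_rot']).as_matrix(); print(s['time'],s['position'],M.round(3),s['joint_positions'])
y=M[:,1]; print(np.degrees(np.arctan2(y[1],y[0])))
E
```

```text
1.7667 [ 0.57080553 -0.20012435  0.37207769] [[ 0.239  0.971 -0.001]
 [ 0.971 -0.239 -0.   ]
 [-0.    -0.001 -1.   ]] [ 0.71523995  0.23652707 -0.52800029  1.29137087  0.11885455  1.64496088
 -0.03303159]
-13.823048219748546
```

Request:
step_arm(
  targets=[
    [0.4,-0.1,-3,0,0,0,1],
    [0,0,-3,0,0,0,1],
    [0,0,-3,0,0,0,1],
    [0,0,-2,0,0,0,1],
    [0,0,-1,0,0,0,1],
  ],
)

```text
time: 2.18
position: [0.5722, -0.2021, 0.2483]
tool_rot: [-2.471, -1.931, 0.005]
ft_force: [-0.6, -0.2, 0.6]
grip_width: 1.002
grip_force: 0.0
```

Request:
step_arm(
  targets=[
    [0,0,0,0,0,0,0.1],
    [0,0,0,0,0,0,0.1],
    [0,0,0,0,0,0,0.1],
    [0,0,0,0,0,0,0.1],
    [0,0,0,0,0,0,0.1],
  ],
)

```text
time: 2.6
position: [0.5748, -0.2028, 0.2542]
tool_rot: [2.474, 1.933, 0.002]
ft_force: [-0.7, 0.2, -0.3]
grip_width: 0.704
grip_force: 0.0
```

Request:
step_arm(
  targets=[
    [0,0,0,0,0,0,0.1],
    [0,0,0,0,0,0,0.1],
    [0,0,0,0,0,0,0.1],
    [0,0,0,0,0,0,0.1],
    [0,0,0,0,0,0,0.1],
  ],
)

```text
time: 3.02
position: [0.5741, -0.2026, 0.2526]
tool_rot: [2.475, 1.934, 0.0]
ft_force: [-0.6, 0.3, -0.2]
grip_width: 0.326
grip_force: 0.0
```

Request:
step_arm(
  targets=[
    [0,0,0,0,0,0,0.1],
    [0,0,0,0,0,0,0.1],
    [0,0,0,0,0,0,0.1],
    [0,0,0,0,0,0,0.1],
    [0,0,0,0,0,0,0.1],
  ],
)

```text
time: 3.43
position: [0.5763, -0.2032, 0.2527]
tool_rot: [2.472, 1.932, 0.005]
ft_force: [6.5, -2.2, -2.5]
grip_width: 0.243
grip_force: 20.0
```

Request:
step_arm(
  targets=[
    [0.5,-0.12,0,0,0,0,0.1],
    [0.5,-0.12,0,0,0,0,0.1],
    [0.5,-0.12,0,0,0,0,0.1],
    [0.5,-0.12,0,0,0,0,0.1],
    [0.3,-0.08,0,0,0,0,0.1],
  ],
)

```text
time: 3.85
position: [0.5978, -0.2084, 0.2526]
tool_rot: [2.475, 1.934, 0.0]
ft_force: [-2.4, 0.8, 2.3]
grip_width: 0.246
grip_force: 20.0
```

Request:
step_arm(
  targets=[
    [0,0,0,0,0,0,0.1],
    [0,0,0,0,0,0,0.1],
    [0,0,0,0,0,0,0.1],
    [0,0,0,0,0,0,0.1],
    [0,0,0,0,0,0,0.1],
  ],
)

```text
time: 4.27
position: [0.5975, -0.2083, 0.2526]
tool_rot: [2.475, 1.934, 0.001]
ft_force: [2.0, -0.6, 0.4]
grip_width: 0.245
grip_force: 20.0
```

```bash
python3 - <<'E'
from h import *
a=[]
for n in ("top","scene"):
    im,d=ctrl.get_image(n); np.savez(n+"1.npz",im=im,d=d); a.append(cv2.resize(im[120:290,330:480],None,fx=2.6,fy=2.6,interpolation=cv2.INTER_CUBIC))
cv2.imwrite("pics/c1.png",np.hstack(a)[...,::-1])
E
```

```text
(no output)
```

View pics/c1.png

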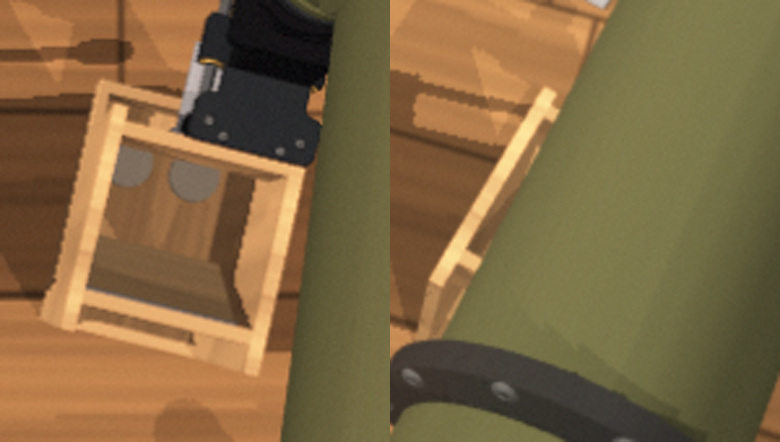

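The floor has swung down and both discs have moved to the bolt side, at crop (128,165) and (193,178). I'll release, lift away and check that they lie in the tray.

Request:
step_arm(
  targets=[
    [0,0,0,0,0,0,0.8],
    [0,0,0,0,0,0,0.8],
    [0,0,0,0,0,0,0.8],
    [0,0,0,0,0,0,0.8],
    [0,0,0,0,0,0,0.8],
  ],
)

```text
time: 4.78
position: [0.5969, -0.2082, 0.2525]
tool_rot: [-2.475, -1.934, 0.001]
ft_force: [-0.2, -0.2, -0.3]
grip_width: 0.538
grip_force: 0.0
```

Request:
step_arm(
  targets=[
    [0,0,1,0,0,0,0.8],
    [0,0,3,0,0,0,0.8],
    [0,0,3,0,0,0,0.8],
    [0,0,3,0,0,0,0.8],
    [0,0,2,0,0,0,0.8],
  ],
)

```text
time: 5.2
position: [0.5975, -0.2082, 0.3768]
tool_rot: [2.473, 1.932, 0.004]
ft_force: [0.7, -0.0, -0.1]
grip_width: 0.793
grip_force: 0.0
```

Request:
step_arm(
  targets=[
    [-2.6,-2.9,0,0,0,-4,0.8],
    [-2.6,-2.9,0,0,0,-4,0.8],
    [-2.6,-2.9,0,0,0,-4,0.8],
    [-2.6,-2.9,0,0,0,-4,0.8],
    [-2.6,-2.9,0,0,0,-4,0.8],
  ],
)

```text
time: 5.62
position: [0.4657, -0.3542, 0.3738]
tool_rot: [2.775, 1.47, 0.001]
ft_force: [1.0, -0.8, 0.3]
grip_width: 0.8
grip_force: 0.0
```

Request:
step_arm(
  targets=[
    [-2.6,-2.9,0,0,0,-4,0.8],
    [-2.6,-2.9,0,0,0,-4,0.8],
    [-2.6,-2.9,0,0,0,-4,0.8],
    [-2.6,-2.9,0,0,0,-4,0.8],
    [-2.6,-2.9,0,0,0,-4,0.8],
  ],
)

```text
time: 6.03
position: [0.3356, -0.4993, 0.3738]
tool_rot: [2.988, 0.966, 0.0]
ft_force: [-0.1, -0.1, 0.3]
grip_width: 0.8
grip_force: 0.0
```

Request:
step_arm(
  targets=[
    [-2.4,-2.6,0,0,0,-4,0.8],
    [-2.4,-2.6,0,0,0,-4,0.8],
    [-2.4,-2.6,0,0,0,-4,0.8],
    [-2.4,-2.6,0,0,0,-4,0.8],
    [0,0,0,0,0,0,0.8],
  ],
)

```text
time: 6.45
position: [0.2323, -0.6076, 0.3721]
tool_rot: [3.096, 0.522, -0.009]
ft_force: [-1.3, 0.3, -0.7]
grip_width: 0.801
grip_force: 0.0
```

```bash
python3 - <<'E'
from h import *
a=[]
o=np.array([.461,-.173]); ex=np.array([.971,-.239]); ey=np.array([.239,.971])
for n in ("top","scene"):
    im,d=ctrl.get_image(n); np.savez(n+"2.npz",im=im,d=d); a.append(cv2.resize(im[120:290,330:480],None,fx=2.6,fy=2.6,interpolation=cv2.INTER_CUBIC))
    P=pts(n,d); B=np.stack([(P[...,:2]-o)@ex,(P[...,:2]-o)@ey,P[...,2]],-1)
    hsv=cv2.cvtColor(im,cv2.COLOR_RGB2HSV)
    m=(hsv[...,1]<70)&(abs(B[...,0])<.13)&(abs(B[...,1])<.075)&(B[...,2]<.2)
    k,l,st,c=cv2.connectedComponentsWithStats(m.astype(np.uint8))
    for i in range(1,k):
        if st[i,4]>25: q=B[l==i]; print(n,c[i].round(),st[i,4],q.min(0).round(3),np.median(q,0).round(3),q.max(0).round(3))
    kn=B[(B[...,2]>.26)&(B[...,2]<.29)&(abs(B[...,0]-.13)<.04)&(abs(B[...,1])<.03)];print("knob",kn.mean(0))
cv2.imwrite("pics/c2.png",np.hstack(a)[...,::-1]); print(ctrl.get_state()['time'])
E
```

```text
top [408. 159.] 387 [ 0.079 -0.041  0.008] [0.105 0.001 0.165] [0.13  0.016 0.17 ]
top [380. 184.] 118 [0.047 0.012 0.025] [0.064 0.027 0.029] [0.078 0.038 0.035]
top [404. 189.] 153 [ 0.049 -0.048  0.025] [ 0.065 -0.027  0.03 ] [ 0.077 -0.008  0.034]
knob [0.13709455 0.003085   0.2778684 ]
scene [425. 169.] 239 [ 0.097 -0.017  0.163] [ 0.114 -0.002  0.166] [0.13  0.013 0.171]
scene [391. 202.] 85 [0.055 0.008 0.026] [0.071 0.028 0.031] [0.085 0.044 0.034]
scene [415. 215.] 140 [ 0.051 -0.05   0.025] [ 0.072 -0.035  0.03 ] [ 0.089 -0.013  0.034]
knob [ 0.13618463 -0.00240664  0.2769436 ]
6.55
```

View pics/c2.png

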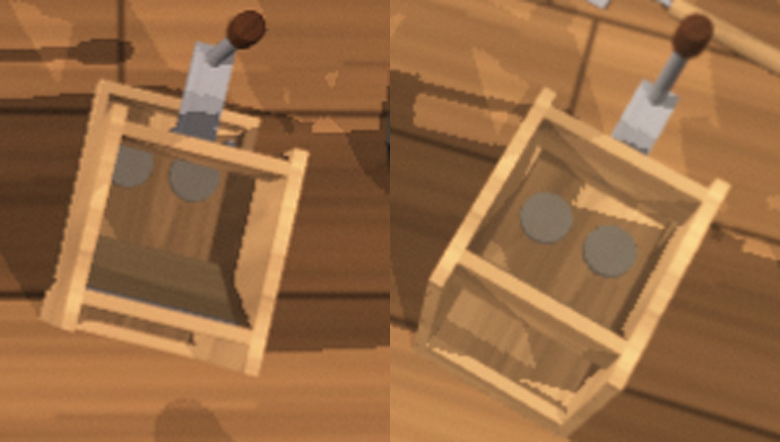

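Both discs lie flat with tops at z ≈ 30 mm (tray floor 10 + 20 tall), at box x ≈ 70, y ≈ +28 and −33, which is inside the tray. The floor hangs open, the knob is at x ≈ 137, and the arm is clear.

```bash
python3 -c "
from bench import ctrl
print(ctrl.close_job())"
```

```text
the job is handed in; nothing more can be done
None
```

I drew the bolt on the round-base box and both bases dropped through its floor to lie flat in the tray beneath; I didn't touch the square plinths' box, and handed the job in at about 6.6 s with the arm clear.

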